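Seat the beaker that fits the stirrer and turn its speed up four clicks

ROBOT

A 6-joint arm with a two-finger parallel gripper is mounted at the origin on a cart in front of the work surface, level with it; the furniture and walls round the work are solid. World frame = base frame: x ahead of the robot, y to its left, z up, the work surface at z = 0. Lengths are in m, angles in rad, forces in N, time in s.
With the tool pointing down it reaches from about 0.35 to 0.775 m from the base axis. Payload 7.3 kg.
Tool frame: the origin (TCP) lies between the finger pads; the fingertips stand 8 mm ahead of it and the grasp point (between the pads) lies 11 mm behind it (robot.nose_length is the distance from the TCP to the fingertips, in m); z points along the fingers, y is the line along which they close (so a half turn about z gives the same grasp; the last joint's range is limited). The gripper opens to 92 mm and grips with 3 to 60 N. Pads are 19 mm wide; open, the fingers measure 130 mm over their backs; the gripper's body (75 mm by 190 mm) begins 47 mm behind the grasp point.
Start: joints at [1.195, 0.342, 1.524, -0, 1.275, -0.146], TCP at [0.12, 0.511, 0.235] pointing down, gripper open.
Joint ranges: [-2.53, 2.53], [-0.77, 2.02], [0.04, 2.7], [-1, 4.14], [0.28, 2.66], [-3.11, 3.11]. Speed limits (rad/s): [2.57, 2.57, 3.14, 3.14, 3.14, 3.14].

INTERFACE

Orientations are given as [roll, pitch, yaw] about the fixed x, y, z axes, in that order (R = Rz(yaw) Ry(pitch) Rx(roll)).
In Python, from cell import robot gives the robot as it stands. The module is installed in compiled form; this text tells all that it offers.
- The arm moves only by the shell command python3 -m jog 'ROWS' [FORCE]. ROWS is JSON, a list that holds one entry, the list of rows, each a list of 5 numbers: the gripper's target within -1 to 1 (fully open at 1, half-way at 0, shut at -1), then the shift along the tool's x, y, z in m, then the turn about the tool's z in rad. A call has 1 to 5 rows; each row is the pose to reach, as a shift and turn from the pose commanded when the call began, along the tool's axes at that moment; what a row does not reach only later rows make up. A row lasts 1/12 s, in which the tool goes at most 41.7 mm and 7.16 degrees, less where a joint would pass 70% of its speed; a pose out of reach is approached as far as the arm can. A call with a gripper value outside its range is refused whole. The fingers move at their own pace and stop on an object; FORCE is the grip in N (left out, the last holds). Time passes only in rows, so rows that repeat a pose let the fingers close. It gives the time, the measured TCP pose, the force, the opening and the grip force at its end, in the units of the state.
- robot.observe(): the state, without advancing time (a new reading comes with each control period).
- robot.read_camera(name): name is "scene" or "top"; returns the picture (400x640x3 uint8, red, green, blue); there is no depth.
- robot.camera_model(name): a dict with "camera_matrix" (3x3 intrinsics, pixels), "dist_coeffs" ([k1, k2, p1, p2, k3] as OpenCV has them; the pictures are not rectified), "position" and "attitude" of the camera in the world. Camera axes: x right, y down, z forward; pixel columns grow to the right and rows downward; lengths in m; the calibration is good to about 2 mm. A picture is of the moment at which its call begins. camera_model takes no time and is no camera call.
- robot.hand_in(): hands the job in; it is judged then, once.
The state is a dict: "time": time; "qpos": joint angles; "qvel": joint speeds; "joint_efforts": joint torques, N m; "tool_pos": TCP position; "tool_rot": TCP orientation; "contact_force": force on the tool from outside, world axes, zero at the start; "torque": the same for the moment, N m; "opening": finger opening in m; "grip_force": force on a finger pad.
Only numpy, scipy, OpenCV 4.12 (cv2) and the standard library are available. Lean on these libraries where they do the work, as an engineer would, in place of code of your own. Each camera call takes 0.05 s, during which the arm holds its last target. There are 200 camera calls.

TASK

Put whichever of the two steel beakers fits into the round well of the stirrer, all the way down, without forcing one that does not fit; leave the other one standing upright on the worktop. Then turn the stirrer's black speed knob up, clockwise, by exactly four clicks from where it was found and let go. Do not tip the beakers, and leave the two bottles and the glass flask where they stand.

Things in the scene. Friction and masses are not known exactly. Their poses are not given: they have to be found in the camera images.
- stirrer: Light blue-grey beaker stirrer, fixed, 234 mm deep (its x), 154 mm wide (its y), flat top 60 mm above the worktop. Origin at the centre of its underside; at yaw 0 its front (knob side) faces -x. In its frame the knob axis is at (-78, 0) mm and the aluminium well's centre at (48, 0) mm; the collar round the well is 84 mm across and rises to 72 mm.
- well_mouth (a point): Centre of the mouth of the stirrer's round aluminium well, at the top of its collar, 72 mm above the worktop. The well is 60 mm in diameter and 42 mm deep with a flat floor (30 mm above the worktop); its axis is vertical.
- knob_grip (a point): Point on the vertical axis of the black speed knob, 85 mm above the worktop, inside its upright grip bar: 46 mm long, 13 mm thick, from 66 to 98 mm above the worktop, on a round skirt 42 mm wide at 61 to 66 mm. Take the bar across its thickness from above. The point's x axis points along the bar to its white pointer end, y across the thickness.
- knob_pointer (a point): The white-marked end of the knob's bar: 22 mm from the knob axis, 85 mm above the worktop.
- speed_knob (a joint): Knob angle, rad; grows clockwise seen from above (speed up). Nine click positions 30 deg (0.524 rad) apart from 0 to 4.19, end stops just beyond; found on one of the lowest four. At 0 the pointer stands 120 deg anticlockwise (from above) of the stirrer's +x. A sprung detent, at most about 0.1 N m, draws it into the nearest position when let go, and holds it there.
- beaker_1_center (a point): Centre (half-way up, on the axis z) of one of two look-alike open, straight-sided steel beakers, 80 mm tall, about 0.14 kg, upright on the worktop. One is 56 mm in outside diameter and goes into the stirrer's well, the other is 64 mm and does not; which is which is found by trying. Bottom edge bevelled 1.5 mm. Grip it across its outside near the rim: seated, only its top 38 mm stand out.
- beaker_2_center (a point): Centre (half-way up, on the axis z) of one of two look-alike open, straight-sided steel beakers, 80 mm tall, about 0.14 kg, upright on the worktop. One is 56 mm in outside diameter and goes into the stirrer's well, the other is 64 mm and does not; which is which is found by trying. Bottom edge bevelled 1.5 mm. Grip it across its outside near the rim: seated, only its top 38 mm stand out.
- beaker_1: The same beaker as beaker_1_center; origin at the centre of its underside.
- beaker_2: The same beaker as beaker_2_center; origin at the centre of its underside.
- reagent_bottle_1_center (a point): Bystander: centre, 93 mm up, of a grey round reagent bottle with a red cap, 86 mm in diameter, 186 mm tall, standing loose behind the stirrer. To be left alone.
- reagent_bottle_2_center (a point): Bystander: centre, 102 mm up, of a light grey round reagent bottle with a blue cap, 86 mm in diameter, 204 mm tall, standing loose near the beakers. To be left alone.
- volumetric_flask_center (a point): Bystander: centre, 70 mm up, of a stoppered glass volumetric flask, 53 mm in diameter at its bulb and 141 mm tall, standing loose near the beakers. To be left alone.
Not all that is in view belongs to the job. Leave any red look-alike of the beaker_1 alone.

How it is judged:
On the way, in this order (a step that is already met when the one before it is completed fails the run):
1. the beaker that fits is all the way down in the stirrer's well, upright (((z of beaker_1_center in the frame of well_mouth below 0.004 m and horizontal distance between beaker_1_center and well_mouth below 0.006 m and angle between beaker_1_center's own z axis and vertical below 0.12 rad) or (z of beaker_2_center in the frame of well_mouth below 0.004 m and horizontal distance between beaker_2_center and well_mouth below 0.006 m and angle between beaker_2_center's own z axis and vertical below 0.12 rad))), for 0.2 s.
2. the knob stands four clicks clockwise of where it was found (distance of knob_pointer from where it was at the start of the episode between 0.0347 and 0.0404 m and value of joint speed_knob below 3.9 rad), for 0.2 s.
At the end, for the whole second after the job is handed in: One beaker stands on the floor of the well (its centre no more than 4 mm above the mouth, within 6 mm of the well's axis, upright within 7 degrees), the other stands upright on the worktop (within 7 degrees), the knob rests exactly four clicks clockwise of its first position, and nothing moves (all of step 2 and (((z of beaker_1_center in the frame of well_mouth below 0.004 m and horizontal distance between beaker_1_center and well_mouth below 0.006 m and angle between beaker_1_center's own z axis and vertical below 0.12 rad) and (height (world z) of beaker_2_center between 0.034 and 0.046 m and angle between beaker_2_center's own z axis and vertical below 0.12 rad)) or ((z of beaker_2_center in the frame of well_mouth below 0.004 m and horizontal distance between beaker_2_center and well_mouth below 0.006 m and angle between beaker_2_center's own z axis and vertical below 0.12 rad) and (height (world z) of beaker_1_center between 0.034 and 0.046 m and angle between beaker_1_center's own z axis and vertical below 0.12 rad))) and velocity of joint speed_knob between -0.1 and 0.1 rad/s and linear speed of each of beaker_1, beaker_2 below 0.02 m/s); the robot touches nothing.
It fails at once if the reagent bottle 1 is shifted by more than 20 mm or tipped (distance of reagent_bottle_1_center from where it was at the start of the episode above 0.02 m or angle between reagent_bottle_1_center's own z axis and vertical above 0.35 rad).
It fails at once if the reagent bottle 2 is shifted by more than 20 mm or tipped (distance of reagent_bottle_2_center from where it was at the start of the episode above 0.02 m or angle between reagent_bottle_2_center's own z axis and vertical above 0.35 rad).
It fails at once if the volumetric flask is shifted by more than 20 mm or tipped (distance of volumetric_flask_center from where it was at the start of the episode above 0.02 m or angle between volumetric_flask_center's own z axis and vertical above 0.35 rad).
It fails at once if a beaker is tipped by more than 30 degrees (angle between any of beaker_1_center, beaker_2_center's own z axis and vertical above 0.52 rad).
It fails at once if a beaker is forced against the stirrer with more than 80 N (contact force between any of beaker_1, beaker_2 and stirrer above 80 N).
It also fails if it takes over 72 s, if anything falls off the work surface, if the arm or the gripper's body presses on something with over 40 N, if the wrist force passes 120 N, or if a joint passes its speed limit or range.

## Working session

There is one attempt and no reset: what is moved stays moved. The work goes in short steps, Python scripts to look and compute and a shell command to move; the robot and the scene stay as the last step left them, time stands still between calls to the robot, and variables do not carry over. Pictures are saved under pics/ and viewed, at most 10 in all, crops included, and the job is handed in when it is done.

```bash
mkdir -p pics; python3 - <<'E'
from cell import robot
import cv2
for n in("scene","top"):
    im=robot.read_camera(n); cv2.imwrite(f"pics/{n}0.png",im[:,:,::-1])
    print(robot.camera_model(n))
s=robot.observe(); print(s)
E
```

```text
{'camera_matrix': array([[372.05403507,   0.        , 316.82387305],
       [  0.        , 372.05403507, 198.3906413 ],
       [  0.        ,   0.        ,   1.        ]]), 'dist_coeffs': array([-0.04139462,  0.        ,  0.        ,  0.        ,  0.        ]), 'position': array([ 0.11276907, -0.39692315,  0.51164417]), 'attitude': array([-2.08375606, -0.0194375 , -0.61396147])}
{'camera_matrix': array([[484.65273725,   0.        , 312.29071973],
       [  0.        , 484.65273725, 197.76379886],
       [  0.        ,   0.        ,   1.        ]]), 'dist_coeffs': array([-0.12748852,  0.        ,  0.        ,  0.        ,  0.        ]), 'position': array([0.48032372, 0.20234449, 1.25541772]), 'attitude': array([-3.07694437,  0.01256375, -1.58566539])}
{'time': 0.1, 'qpos': array([ 1.19498164e+00,  3.42652411e-01,  1.52490547e+00, -2.08015486e-06,
        1.27539997e+00, -1.45998529e-01]), 'qvel': array([ 0.00067525, -0.00071459, -0.00228746, -0.00145615,  0.00169086,
        0.00093065]), 'joint_efforts': array([ 3.48778041e-03, -4.31995904e+01, -2.44697517e+01,  7.20152026e-02,
        5.24326286e-02, -6.42283726e-05]), 'tool_pos': array([0.11944433, 0.51087737, 0.23412037]), 'tool_rot': array([-3.14024169e+00, -1.96641384e-04,  2.91177697e+00]), 'contact_force': array([ 0.14896655,  0.60664602, -0.10620997]), 'torque': array([-0.00341107,  0.01667902,  0.00356553]), 'grip_force': 0.0, 'opening': 0.09159314879059959}
```

View pics/scene0.png

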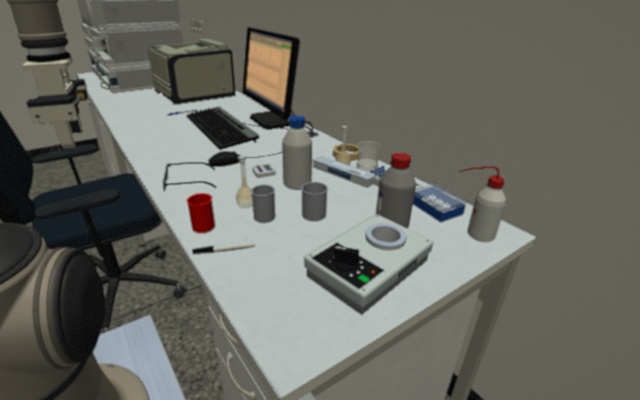

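View pics/top0.png

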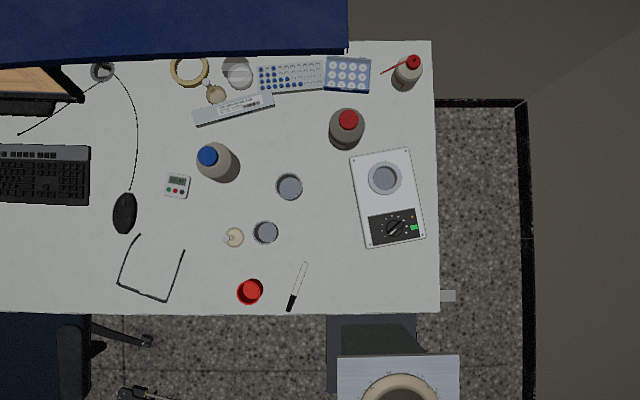

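The top view shows three candidate beakers: the red one at (250,291) is the look-alike to leave alone, and the two steel ones are at (265,232) and (289,186). The stirrer's well is at (384,178) and its knob at (395,228). The bottles are at (212,160) and (347,125), and the flask at (233,237). In the scene view the steel beakers are at (263,204) and (314,201).

I'll enlarge crops of both views to confirm.

```bash
python3 - <<'E'
import cv2,numpy as np
t=cv2.imread("pics/top0.png");s=cv2.imread("pics/scene0.png")
a=cv2.resize(t[150:250,230:430],None,fx=4,fy=4,interpolation=cv2.INTER_CUBIC)
b=cv2.resize(s[175:300,230:430],(640,400),interpolation=cv2.INTER_CUBIC)
b=s[178:278,235:435]; b=cv2.resize(b,None,fx=4,fy=4,interpolation=cv2.INTER_CUBIC)
# grid ticks each 20px
for im,(u0,v0) in((a,(230,150)),(b,(235,178))):
    for k in range(0,200,20):
        cv2.line(im,(k*4,0),(k*4,6),(0,0,255),1); cv2.putText(im,str(u0+k),(k*4,16),0,.35,(0,0,255))
        if k<100: cv2.line(im,(0,k*4),(6,k*4),(0,0,255),1); cv2.putText(im,str(v0+k),(8,k*4+4),0,.35,(0,0,255))
cv2.imwrite("pics/c_top.png",a);cv2.imwrite("pics/c_scene.png",b)
E
```

```text
(no output)
```

View pics/c_top.png

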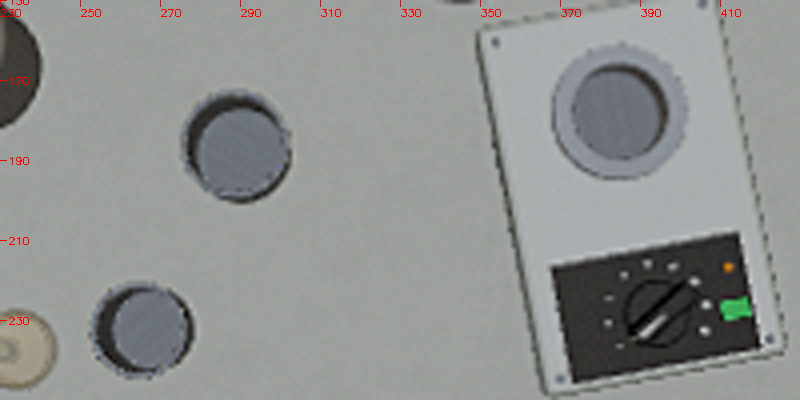

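View pics/c_scene.png

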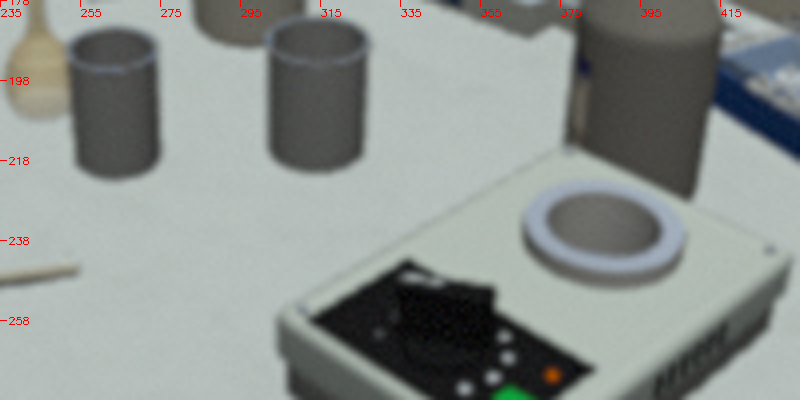

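The crops confirm two plain steel beakers, with the red one left out. In the top view, A's rim is at (265.4,232.1), about 25 px wide, and B's is at (289,186.2), about 28 px wide, so A is probably the 56 mm one. The collar is at (384.5,177.6) and the knob at (394.6,228). The white pointer end is at the lower left, about (388,234), which looks like click 0. In the scene view, rim A is at (263.1,190.1), rim B at (313.9,187.6) and the collar at (385.6,234.4).

```bash
cat >h.py <<'E'
from cell import robot
import cv2,numpy as np
from scipy.spatial.transform import Rotation as Ro
def ray(n,uv):
    c=robot.camera_model(n); p=cv2.undistortPoints(np.array([[uv]],float),c["camera_matrix"],c["dist_coeffs"])[0,0]
    d=Ro.from_euler('xyz',c["attitude"]).apply([*p,1]); return c["position"],d/np.linalg.norm(d)
def tri(a,b):
    (p,d),(q,e)=ray("top",a),ray("scene",b)
    s=np.linalg.lstsq(np.c_[d,-e],q-p,rcond=None)[0]; x,y=p+s[0]*d,q+s[1]*e
    return (x+y)/2,np.linalg.norm(x-y)
def at(n,uv,z): p,d=ray(n,uv); return p+d*(z-p[2])/d[2]
def rel(target,yaw=None):  # tool-axis shift of TCP to world target
    s=robot.observe(); return Ro.from_euler('xyz',s["tool_rot"]).inv().apply(np.array(target)-s["tool_pos"])
E
python3 - <<'E'
from h import *
np.set_printoptions(precision=4,suppress=True)
for k,a,b,z in(("A",(265.4,232.1),(263.1,190.1),.08),("B",(289,186.2),(313.9,187.6),.08),("well",(384.5,177.6),(385.6,234.4),.072)):
    print(k,*tri(a,b),at("top",a,z),at("scene",b,z))
k=at("top",(394.6,228.1),.066);w=at("top",(384.5,177.6),.072)
e1=at("top",(387.1,234),.098);e2=at("top",(401.6,220.9),.098)
print("knob",k,"dist",np.linalg.norm((w-k)[:2]),"yaw",np.degrees(np.arctan2(*(w-k)[1::-1])),"bar",(e1+e2)/2,np.linalg.norm(e1-e2),np.degrees(np.arctan2(*(e1-e2)[1::-1])))
for n,uv,z in(("flask",(233,237),.14),("bot2",(207,155),.204),("bot1",(348,118),.186)):print(n,at("top",uv,z))
for g in("A",(265.4,232.1)),("W",(384.5,177.6)):print(g[0],rel([*at("top",g[1],.08)[:2],.18]))
E
```

```text
A [0.475  0.331  0.0798] 8.21652816397197e-05 [0.4749 0.331  0.08  ] [0.4748 0.3307 0.08  ]
B [0.5857 0.2722 0.0808] 7.686755145810162e-05 [0.5858 0.2723 0.08  ] [0.5867 0.2735 0.08  ]
well [0.6046 0.0373 0.0688] 0.0006025069886362403 [0.604 0.038 0.072] [0.6013 0.034  0.072 ]
knob [0.4798 0.0152 0.066 ] dist 0.12630443664406887 yaw 10.367227653568657 bar [0.4814 0.0208 0.098 ] 0.04692989691352391 130.76889261706324
flask [0.4648 0.3997 0.14  ]
bot2 [0.6469 0.4457 0.204 ]
bot1 [0.7277 0.132  0.186 ]
A [-0.3871 -0.0941  0.0542]
W [-0.5785 -0.3491  0.0545]
```

Triangulated heights are 0.080, 0.081 and 0.069, against 0.080, 0.080 and 0.072 in the text. The knob-to-well distance is 126 mm, as stated. The pointer is at 120.4° relative to the stirrer, so it's on click 0. Moving above A.

```bash
python3 -m jog '[[[1,-0.039,-0.0095,0,0],[1,-0.078,-0.019,0,0],[1,-0.117,-0.0285,0,0],[1,-0.156,-0.038,0,0],[1,-0.195,-0.0475,0,0]]]' 15; python3 -m jog '[[[1,-0.039,-0.0095,0,0.11],[1,-0.078,-0.019,0,0.22],[1,-0.117,-0.0285,0,0.33],[1,-0.156,-0.038,0,0.44],[1,-0.192,-0.0466,0,0.56]]]'; python3 -m jog '[[[1,0,0,0,0],[1,0,0,0,0]]]'; python3 - <<'E'
from h import *
s=robot.observe();print(s["tool_pos"],s["tool_rot"],s["time"],rel([.475,.331,.079]))
E
```

```text
time: 0.52
tool_pos: [0.2998, 0.4193, 0.2345]
tool_rot: [-3.141, -0.0, 2.912]
contact_force: [0.4, 0.7, -0.0]
opening: 0.0918
grip_force: 0.0
time: 0.93
tool_pos: [0.4767, 0.3298, 0.2343]
tool_rot: [-3.141, -0.0, 2.346]
contact_force: [0.6, 0.3, 0.0]
opening: 0.0917
grip_force: 0.0
time: 1.1
tool_pos: [0.4761, 0.3301, 0.2337]
tool_rot: [-3.14, -0.001, 2.349]
contact_force: [-0.7, -0.2, -0.2]
opening: 0.0917
grip_force: 0.0
[0.47609303 0.33012283 0.23370137] [-3.14006751e+00 -6.70632907e-04  2.34911868e+00] 1.1 [1.28828032e-03 7.34573745e-05 1.54702337e-01]
```

```bash
python3 -m jog '[[[1,0.001,0,0.035,0],[1,0.001,0,0.075,0],[1,0.001,0,0.115,0],[1,0.001,0,0.15,0],[1,0.001,0,0.177,0]]]'; python3 -m jog '[[[1,0,0,0,0],[-0.5,0,0,0,0],[-1,0,0,0,0],[-1,0,0,0,0],[-1,0,0,0,0]]]' 15;  python3 -m jog '[[[-1,0,0,0,0],[-1,0,0,0,0],[-1,0,0,0,0],[-1,0,0,0,0],[-1,0,0,0,0]]]'
```

```text
time: 1.52
tool_pos: [0.4713, 0.3325, 0.0549]
tool_rot: [-3.138, -0.002, 2.355]
contact_force: [-0.1, 0.8, -0.5]
opening: 0.0919
grip_force: 0.0
time: 1.93
tool_pos: [0.4752, 0.333, 0.0599]
tool_rot: [3.138, 0.001, 2.352]
contact_force: [-0.2, -0.5, -0.1]
opening: 0.0693
grip_force: 0.0
time: 2.35
tool_pos: [0.4749, 0.3325, 0.0588]
tool_rot: [3.14, 0.0, 2.352]
contact_force: [-0.7, 0.3, 6.0]
opening: 0.056
grip_force: 15.0
```

The opening is 56 mm, so this is the beaker that fits. Lifting and carrying it to the well.

```bash
python3 -m jog '[[[-1,0,0,-0.015,0],[-1,0,0,-0.045,0],[-1,0,0,-0.08,0],[-1,0,0,-0.11,0],[-1,0,0,-0.13,0]]]' 25; python3 -m jog '[[[-1,-0.02,-0.008,0,0],[-1,-0.05,-0.019,0,0],[-1,-0.08,-0.031,0,0],[-1,-0.115,-0.044,0,0],[-1,-0.15,-0.058,0,0]]]'; python3 -m jog '[[[-1,-0.035,-0.013,0,-0.11],[-1,-0.07,-0.027,0,-0.22],[-1,-0.1,-0.038,0,-0.33],[-1,-0.13,-0.05,0,-0.44],[-1,-0.15,-0.058,0,-0.56]]]'; python3 -m jog '[[[-1,0,0,0,-0.11],[-1,0,0,0,-0.22],[-1,0,0,0,-0.33],[-1,0,0,0,-0.44],[-1,0,0,0,-0.52]]]'; python3 -m jog '[[[-1,0,0,0,0],[-1,0,0,0,0],[-1,0,0,0,0]]]'; python3 - <<'E'
from h import *
import cv2
s=robot.observe();print(s["tool_pos"],s["tool_rot"],s["opening"],rel([.6046,.0373,.089]))
im=robot.read_camera("scene")[:,:,::-1]; t=robot.read_camera("top")[:,:,::-1]
v=np.vstack([cv2.resize(im[100:280,260:460],(600,540)) ]);w=cv2.resize(t[120:300,340:420],(200,450))
o=np.zeros((540,800,3),np.uint8);o[:,:600]=v;o[:450,600:]=w;cv2.imwrite("pics/p1.png",o)
E
```

```text
time: 2.77
tool_pos: [0.4748, 0.3323, 0.1906]
tool_rot: [3.139, 0.001, 2.352]
contact_force: [1.4, 0.2, -1.8]
opening: 0.0557
grip_force: 25.0
time: 3.18
tool_pos: [0.5386, 0.1835, 0.1873]
tool_rot: [-3.141, -0.001, 2.353]
contact_force: [1.4, -0.1, -1.9]
opening: 0.0556
grip_force: 25.0
time: 3.6
tool_pos: [0.6035, 0.0343, 0.1871]
tool_rot: [-3.141, -0.001, 2.915]
contact_force: [0.3, 0.7, -2.0]
opening: 0.0558
grip_force: 25.0
time: 4.02
tool_pos: [0.6026, 0.0372, 0.187]
tool_rot: [3.141, -0.002, -2.846]
contact_force: [-0.5, 0.2, -1.5]
opening: 0.0561
grip_force: 25.0
time: 4.27
tool_pos: [0.6029, 0.0374, 0.1874]
tool_rot: [3.141, -0.001, -2.854]
contact_force: [0.2, -0.3, -1.3]
opening: 0.0557
grip_force: 25.0
[0.60285577 0.03741249 0.18740233] [ 3.14124062e+00 -6.73705949e-04 -2.85386190e+00] 0.05566018981916695 [-0.00170689 -0.00063747  0.09840099]
```

View pics/p1.png

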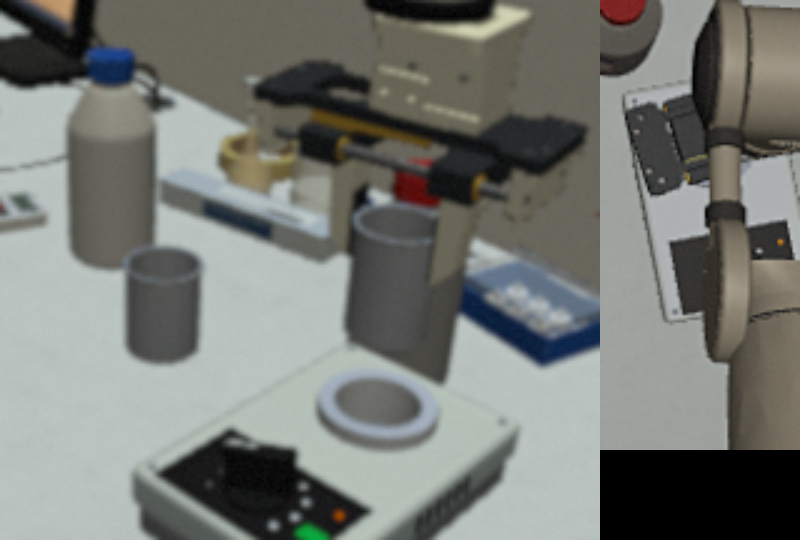

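The beaker hangs upright with its rim at scene pixel (391,175), above the free collar at (386,234). The bystanders haven't moved. Lowering gently to feel for the well.

```bash
python3 -m jog '[[[-1,0,0,0.01,0],[-1,0,0,0.025,0],[-1,0,0,0.04,0],[-1,0,0,0.047,0],[-1,0,0,0.047,0]]]' 25; python3 -m jog '[[[-1,0,0,0.003,0],[-1,0,0,0.006,0],[-1,0,0,0.009,0],[-1,0,0,0.01,0],[-1,0,0,0.01,0]]]'; python3 -m jog '[[[-1,0,0,0.001,0],[-1,0,0,0.002,0],[-1,0,0,0.003,0],[-1,0,0,0.003,0],[-1,0,0,0.003,0]]]'
```

```text
time: 4.78
tool_pos: [0.6018, 0.0375, 0.1383]
tool_rot: [3.14, -0.004, -2.852]
contact_force: [-0.4, -0.3, -1.2]
opening: 0.056
grip_force: 25.0
time: 5.2
tool_pos: [0.6031, 0.0374, 0.1307]
tool_rot: [3.142, 0.0, -2.851]
contact_force: [-0.3, 0.0, -0.7]
opening: 0.0558
grip_force: 25.0
time: 5.62
tool_pos: [0.6031, 0.0374, 0.1277]
tool_rot: [3.142, 0.0, -2.851]
contact_force: [0.5, 0.3, -2.0]
opening: 0.0557
grip_force: 25.0
```

```bash
python3 -m jog '[[[-1,0,0,0.001,0],[-1,0,0,0.002,0],[-1,0,0,0.003,0],[-1,0,0,0.003,0],[-1,0,0,0.003,0]]]'; python3 -m jog '[[[-1,0,0,0.001,0],[-1,0,0,0.002,0],[-1,0,0,0.003,0],[-1,0,0,0.003,0],[-1,0,0,0.003,0]]]'
```

```text
time: 6.03
tool_pos: [0.6031, 0.0374, 0.1247]
tool_rot: [-3.142, 0.0, -2.851]
contact_force: [0.9, -0.5, -2.5]
opening: 0.056
grip_force: 25.0
time: 6.45
tool_pos: [0.6031, 0.0374, 0.1216]
tool_rot: [-3.142, 0.0, -2.851]
contact_force: [0.4, -1.8, -2.3]
opening: 0.0558
grip_force: 25.0
```

It's in the well with no resistance. Continuing down.

```bash
python3 -m jog '[[[-1,0,0,0.003,0],[-1,0,0,0.006,0],[-1,0,0,0.009,0],[-1,0,0,0.012,0],[-1,0,0,0.012,0]]]'; python3 -m jog '[[[-1,0,0,0.003,0],[-1,0,0,0.006,0],[-1,0,0,0.009,0],[-1,0,0,0.012,0],[-1,0,0,0.012,0]]]'; python3 -m jog '[[[-1,0,0,0.002,0],[-1,0,0,0.004,0],[-1,0,0,0.006,0],[-1,0,0,0.006,0],[-1,0,0,0.006,0]]]'
```

```text
time: 6.87
tool_pos: [0.603, 0.0373, 0.109]
tool_rot: [3.142, -0.0, -2.851]
contact_force: [0.8, -2.4, -4.1]
opening: 0.0558
grip_force: 25.0
time: 7.28
tool_pos: [0.603, 0.0374, 0.097]
tool_rot: [3.141, -0.0, -2.851]
contact_force: [1.6, -0.9, -3.0]
opening: 0.0557
grip_force: 25.0
time: 7.7
tool_pos: [0.603, 0.0374, 0.0914]
tool_rot: [3.142, -0.0, -2.851]
contact_force: [2.2, -1.1, -3.4]
opening: 0.0558
grip_force: 25.0
```

Next I'll lower the last 2–3 mm to the floor, open, then rise.

```bash
python3 -m jog '[[[-1,0,0,0.001,0],[-1,0,0,0.002,0],[-1,0,0,0.0025,0],[-1,0,0,0.0025,0],[-1,0,0,0.0025,0]]]'; python3 -m jog '[[[-0.2,0,0,0,0],[0.2,0,0,0,0],[1,0,0,0,0],[1,0,0,0,0],[1,0,0,0,0]]]';python3 -m jog '[[[1,0,0,0,0],[1,0,0,0,0],[1,0,0,0,0],[1,0,0,-0.01,0],[1,0,0,-0.025,0]]]'
```

```text
time: 8.12
tool_pos: [0.6031, 0.0374, 0.0893]
tool_rot: [-3.142, 0.0, -2.851]
contact_force: [2.6, -2.1, -1.0]
opening: 0.0559
grip_force: 25.0
time: 8.53
tool_pos: [0.6025, 0.0379, 0.089]
tool_rot: [3.141, -0.001, -2.851]
contact_force: [-0.2, 0.2, 0.4]
opening: 0.0711
grip_force: 0.0
time: 8.95
tool_pos: [0.6021, 0.0375, 0.1135]
tool_rot: [3.14, -0.003, -2.851]
contact_force: [0.2, 0.1, 0.6]
opening: 0.0918
grip_force: 0.0
```

```bash
python3 -m jog '[[[1,0,0,-0.03,0],[1,0,0,-0.065,0],[1,0.035,0.004,-0.08,0.11],[1,0.075,0.0085,-0.08,0.22],[1,0.1,0.011,-0.08,0.33]]]'; python3 -m jog '[[[1,0,0,0,0.11],[1,0,0,0,0.22],[1,0,0,0,0.33],[1,0,0,0,0.44],[1,0,0,0,0.55]]]'; python3 -m jog '[[[1,0,0,0,0.11],[1,0,0,0,0.22],[1,0,0,0,0.275],[1,0,0,0,0.275],[1,0,0,0,0.275]]]'; python3 - <<'E'
from h import *
s=robot.observe();print(s["tool_pos"],s["tool_rot"],rel([.480,.0155,.075]))
im=robot.read_camera("scene")[:,:,::-1]
cv2.imwrite("pics/p2.png",cv2.resize(im[130:320,260:460],(600,570),interpolation=cv2.INTER_CUBIC))
E
```

```text
time: 9.37
tool_pos: [0.5018, 0.0192, 0.1959]
tool_rot: [-3.141, 0.001, 3.097]
contact_force: [0.1, 0.8, 0.2]
opening: 0.0917
grip_force: 0.0
time: 9.78
tool_pos: [0.5041, 0.0193, 0.1952]
tool_rot: [3.141, 0.001, 2.546]
contact_force: [-0.1, -0.5, -0.2]
opening: 0.0922
grip_force: 0.0
time: 10.2
tool_pos: [0.5042, 0.0194, 0.1948]
tool_rot: [3.141, 0.001, 2.279]
contact_force: [1.2, 0.7, 0.5]
opening: 0.0919
grip_force: 0.0
[0.50418345 0.01937354 0.19484578] [3.14099631e+00 5.14171213e-04 2.27883376e+00] [ 0.01284669 -0.0209613   0.11982672]
```

View pics/p2.png

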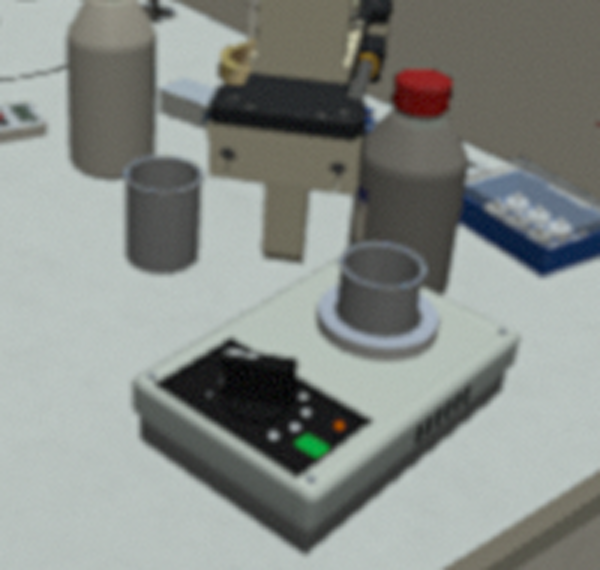

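The beaker is seated: its rim is at p2 (383,265) and only the top 38 mm shows. The other beaker and the bottles haven't moved. Now descending over the knob.

```bash
python3 -m jog '[[[1,0.013,-0.021,0.01,0],[1,0.013,-0.021,0.04,0],[1,0.013,-0.021,0.07,0],[1,0.013,-0.021,0.09,0],[1,0.013,-0.021,0.1,0]]]'; python3 -m jog '[[[1,0,0,0.005,0],[1,0,0,0.01,0],[1,0,0,0.015,0],[1,0,0,0.017,0],[1,0,0,0.017,0]]]'; python3 -m jog '[[[0,0,0,0,0],[-0.3,0,0,0,0],[-0.4,0,0,0,0],[-0.5,0,0,0,0],[-0.5,0,0,0,0]]]' 5;  python3 - <<'E'
from h import *
im=robot.read_camera("scene")[:,:,::-1]
cv2.imwrite("pics/p3.png",cv2.resize(im[190:290,300:420],(720,600),interpolation=cv2.INTER_CUBIC))
E
```

```text
time: 10.67
tool_pos: [0.4782, 0.0158, 0.092]
tool_rot: [-3.139, -0.003, 2.278]
contact_force: [0.1, 0.8, -0.9]
opening: 0.0922
grip_force: 0.0
time: 11.08
tool_pos: [0.4798, 0.0156, 0.0773]
tool_rot: [3.141, 0.0, 2.277]
contact_force: [0.3, 0.1, 0.7]
opening: 0.0915
grip_force: 0.0
time: 11.5
tool_pos: [0.4798, 0.0156, 0.0774]
tool_rot: [3.141, 0.0, 2.277]
contact_force: [-0.3, -0.4, -0.7]
opening: 0.0631
grip_force: 0.0
```

View pics/p3.png

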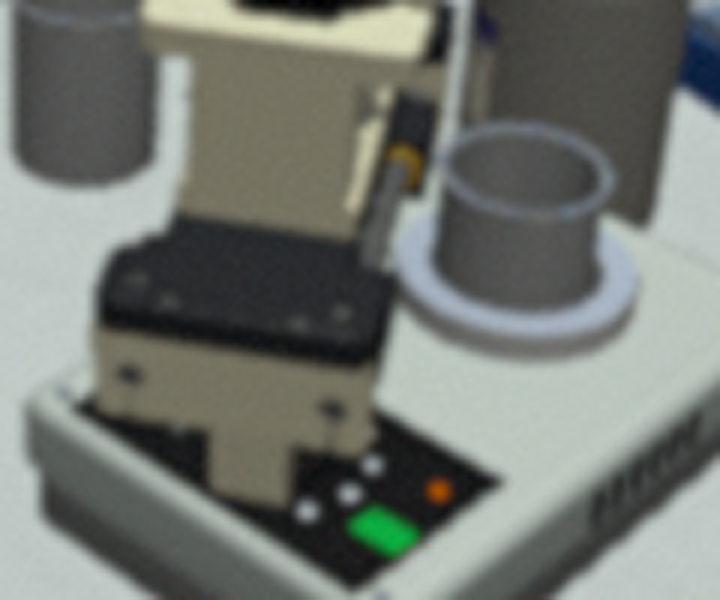

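The fingers straddle the knob bar clear of the seated beaker, with the near finger at p3 (250,470). Closing lightly and reading the force to centre it.

```bash
python3 -m jog '[[[-0.7,0,0,0,0],[-1,0,0,0,0],[-1,0,0,0,0],[-1,0,0,0,0],[-1,0,0,0,0]]]' 8; python3 -m jog '[[[-1,0,0,0,0],[-1,0,0,0,0],[-1,0,0,0,0],[-1,0,0,0,0],[-1,0,0,0,0]]]'; python3 -m jog '[[[-1,0,0,0,0],[-1,0,0,0,0],[-1,0,0,0,0],[-1,0,0,0,0],[-1,0,0,0,0]]]' 20; python3 -c "
from h import *;print(robot.observe()['torque'])"
```

```text
time: 11.97
tool_pos: [0.4797, 0.0156, 0.0772]
tool_rot: [3.141, -0.0, 2.277]
contact_force: [-0.8, -0.4, -0.5]
opening: 0.0254
grip_force: 0.0
time: 12.38
tool_pos: [0.4805, 0.0162, 0.0773]
tool_rot: [3.14, 0.0, 2.277]
contact_force: [3.8, 3.8, -1.6]
opening: 0.0129
grip_force: 8.0
time: 12.8
tool_pos: [0.4805, 0.0162, 0.0773]
tool_rot: [3.14, 0.0, 2.277]
contact_force: [3.9, 4.3, -1.5]
opening: 0.0131
grip_force: 20.0
[ 0.63510451 -0.53577651 -0.01285874]
```

The opening is 13 mm, so that's the bar. I'm about 1 mm off centre along tool y. Correcting that, then the first click.

```bash
python3 -m jog '[[[-1,0,0.0005,0,0],[-1,0,0.001,0,0],[-1,0,0.001,0,0]]]' 25; python3 -m jog '[[[-1,0,0,0,0.105],[-1,0,0,0,0.21],[-1,0,0,0,0.315],[-1,0,0,0,0.42],[-1,0,0,0,0.524]]]'; python3 -m jog '[[[-1,0,0,0,0],[-1,0,0,0,0]]]'
```

```text
time: 13.05
tool_pos: [0.4805, 0.0163, 0.0773]
tool_rot: [3.142, 0.0, 2.277]
contact_force: [0.3, 1.2, 0.7]
opening: 0.0126
grip_force: 25.0
time: 13.47
tool_pos: [0.4807, 0.0163, 0.0773]
tool_rot: [3.141, -0.0, 1.747]
contact_force: [2.4, 1.6, 0.0]
opening: 0.013
grip_force: 25.0
time: 13.63
tool_pos: [0.4807, 0.0163, 0.0773]
tool_rot: [3.141, -0.0, 1.756]
contact_force: [1.7, 2.0, -0.4]
opening: 0.013
grip_force: 25.0
```

The turn goes easily, so I'll do the other three clicks.

```bash
for i in 1; do python3 -m jog '[[[-1,0,0,0,0.105],[-1,0,0,0,0.21],[-1,0,0,0,0.315],[-1,0,0,0,0.42],[-1,0,0,0,0.524]]]'; python3 -m jog '[[[-1,0,0,0,0.105],[-1,0,0,0,0.21],[-1,0,0,0,0.315],[-1,0,0,0,0.42],[-1,0,0,0,0.524]]]'; python3 -m jog '[[[-1,0,0,0,0.105],[-1,0,0,0,0.21],[-1,0,0,0,0.315],[-1,0,0,0,0.42],[-1,0,0,0,0.524]]]'; python3 -m jog '[[[-1,0,0,0,0],[-1,0,0,0,0],[-1,0,0,0,0]]]'; done; python3 -c "
from h import *;print(robot.observe()['torque'])"
```

```text
time: 14.05
tool_pos: [0.4809, 0.0163, 0.0773]
tool_rot: [3.141, -0.0, 1.227]
contact_force: [3.9, 1.7, -2.3]
opening: 0.0126
grip_force: 25.0
time: 14.47
tool_pos: [0.4812, 0.0161, 0.0773]
tool_rot: [3.14, -0.001, 0.703]
contact_force: [3.9, 1.6, -3.2]
opening: 0.0128
grip_force: 25.0
time: 14.88
tool_pos: [0.4812, 0.0159, 0.0773]
tool_rot: [3.141, -0.002, 0.179]
contact_force: [4.0, 0.6, -3.8]
opening: 0.0128
grip_force: 25.0
time: 15.13
tool_pos: [0.4812, 0.016, 0.0773]
tool_rot: [3.141, -0.002, 0.185]
contact_force: [5.1, -1.3, -3.1]
opening: 0.013
grip_force: 25.0
[-0.21032992 -0.90404208  0.02813703]
```

The tool yaw is 10.6° and the stirrer's is 10.4°, so the knob is four clicks on. Letting go and rising.

```bash
python3 -m jog '[[[-0.8,0,0,0,0],[-0.5,0,0,0,0],[0,0,0,0,0],[0,0,0,0,0],[0,0,0,0,0]]]'; python3 -m jog '[[[0,0,0,0,0],[0,0,0,-0.02,0],[0,0,0,-0.05,0],[0,0,0,-0.09,0],[0,0,0,-0.13,0]]]'; python3 -m jog '[[[0,-0.04,0,0,0],[0,-0.08,0,0,0],[0,-0.1,0,0,0],[0,-0.1,0,0,0],[0,-0.1,0,0,0]]]'; python3 - <<'E'
from h import *
im=robot.read_camera("scene")[:,:,::-1]; t=robot.read_camera("top")[:,:,::-1]
o=np.zeros((600,800,3),np.uint8)
o[:480]=cv2.resize(im[160:304,220:460],(800,480),interpolation=cv2.INTER_CUBIC)
o[400:,500:]=cv2.resize(t[145:245,320:470],(300,200)) 
cv2.imwrite("pics/p4.png",o)
E
```

```text
time: 15.55
tool_pos: [0.4799, 0.0163, 0.0771]
tool_rot: [-3.141, 0.001, 0.182]
contact_force: [0.0, -0.2, 0.8]
opening: 0.035
grip_force: 0.0
time: 15.97
tool_pos: [0.4794, 0.0164, 0.2082]
tool_rot: [-3.141, 0.003, 0.181]
contact_force: [0.8, 0.1, -0.6]
opening: 0.046
grip_force: 0.0
time: 16.38
tool_pos: [0.3815, -0.0018, 0.2077]
tool_rot: [3.141, -0.001, 0.18]
contact_force: [1.8, -0.4, 0.1]
opening: 0.046
grip_force: 0.0
```

View pics/p4.png

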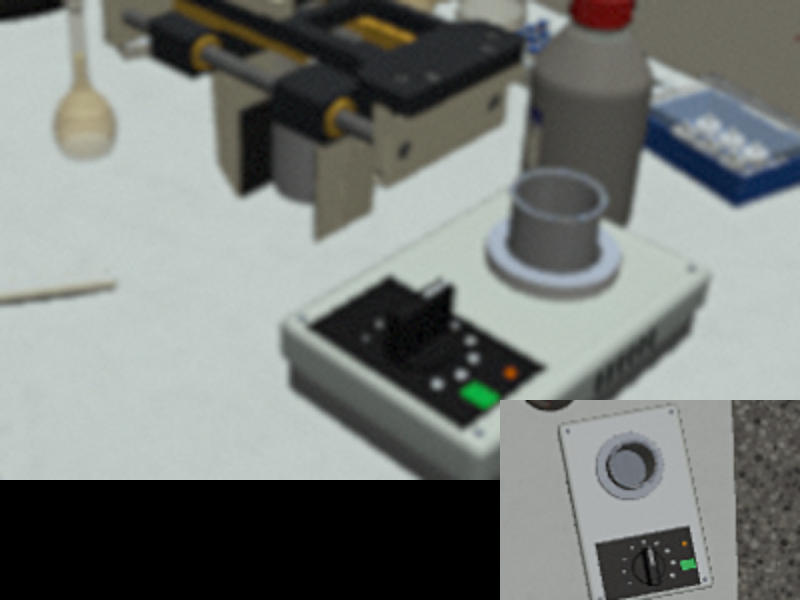

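The knob's white end (p4 (435,290)) now points along the stirrer's +x, towards the well, which is four clicks from where it was found. The beaker is seated at (558,220), beaker B still stands behind the gripper, and the arm is clear.

```bash
python3 -m jog '[[[0,0,0,0,0],[0,0,0,0,0],[0,0,0,0,0]]]'; python3 -c "
from cell import robot;print(robot.hand_in())"
```

```text
time: 16.73
tool_pos: [0.3825, -0.0016, 0.2069]
tool_rot: [-3.141, 0.0, 0.181]
contact_force: [0.2, 0.6, -0.8]
opening: 0.0456
grip_force: 0.0
the job is handed in; nothing more can be done
None
```

The 56 mm beaker is fully down in the well, the 64 mm one was never touched and stands on the worktop, and the knob is four clicks clockwise and released; the job was handed in at about 17 s, and hand-in returned no verdict.

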